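Click a drive cartridge into its desktop dock

ROBOT

A 6-joint arm with a two-finger parallel gripper is mounted at the origin on the work surface. World frame = base frame: x ahead of the robot, y to its left, z up, the work surface at z = 0. Lengths are in mm, angles in rad, forces in N, time in s.
With the tool pointing down it reaches from about 350 to 775 mm from the base axis. Payload 7.3 kg.
Tool frame: the origin (TCP) lies at the very end of the fingers, on their centre line; the grasp point (between the pads) lies 19 mm behind it; z points along the fingers, y is the line along which they close (so a half turn about z gives the same grasp; the last joint's range is limited). The gripper opens to 92 mm and grips with 3 to 60 N. Pads are 19 mm wide; open, the fingers measure 130 mm over their backs; the gripper's body (75 mm by 190 mm) begins 47 mm behind the grasp point.
Start: joints at [1.049, 0.342, 1.524, -0, 1.275, -0.146], TCP at [192.671, 488.388, 226.741] pointing down, gripper open.
Joint ranges: [-2.53, 2.53], [-0.77, 2.02], [0.04, 2.7], [-1, 4.14], [0.28, 2.66], [-3.11, 3.11]. Speed limits (rad/s): [2.57, 2.57, 3.14, 3.14, 3.14, 3.14].

INTERFACE

Orientations are given as [roll, pitch, yaw] about the fixed x, y, z axes, in that order (R = Rz(yaw) Ry(pitch) Rx(roll)).
In Python, from plant import get_obs, vision, workorder gives the robot as it stands.
- The arm moves only by the shell command python3 -m pendant 'ROWS' [OPENING]. ROWS is a JSON object of lists of equal length, an entry for each row: "dp": the shift along the tool's x, y, z in m, a list of three; "rotation": the turn, a rotation vector about the tool's x, y, z in rad, a list of three. A call has 1 to 8 rows; each row is the pose to reach, as a shift and turn from the pose commanded when the call began, along the tool's axes at that moment; what a row does not reach only later rows make up. A row lasts 1/8 s, in which the tool goes at most 62.5 mm and 10.7 degrees, less where a joint would pass 70% of its speed; a pose out of reach is approached as far as the arm can. A call with a gripper value outside its range is refused whole. OPENING is the finger opening in m, from 0 to 0.0918, set as the call begins (- or left out, the last holds). The fingers move at their own pace and stop on an object; the grip force is fixed at half the most. Time passes only in rows, so rows that repeat a pose let the fingers close. It gives the time, the measured TCP pose, the force, the opening and the grip force at its end, in the units of the state.
- get_obs(): the state, without advancing time (a new reading comes with each control period).
- vision.capture(name): name is "scene" or "top"; returns a dict with "pixels" (420x560x3 uint8, red, green, blue), "vfov" (degrees; the focal length in pixels is half the picture's height over the tangent of half this angle, whatever the lens; pixels are square), "cx", "cy" (the principal point, pixels), "dist" ([k1, k2, p1, p2, k3] as OpenCV has them; the pictures are not rectified), "pose" (4x4, takes a point from camera to world coordinates). Camera axes: x right, y up, looking along -z (the intrinsics and any distortion apply to the point x, -y, -z); pixel columns grow to the right and rows downward; lengths in mm; the calibration is good to about 2 mm. A picture is of the moment at which its call begins. There is no depth.
- workorder.close_job(): hands the job in; it is judged then, once.
The state is a dict: "time": time; "joint_positions": joint angles; "dq": joint speeds; "tau": joint torques, N m; "tool_pos": TCP position; "tcp_rot": TCP orientation; "contact_force": force on the tool from outside, world axes, zero at the start; "moment": the same for the moment, N m; "grip_width": finger opening in mm; "finger_force": force on a finger pad.
Only numpy, scipy, OpenCV 4.12 (cv2) and the standard library are available. Lean on these libraries where they do the work, as an engineer would, in place of code of your own. Each camera call takes 0.05 s, during which the arm holds its last target. There are 200 camera calls.

TASK

Take the metal drive cartridge out of the desk organiser, put it upright into the slot of the white dock, and press it straight down gently, without forcing it, until the dock's sprung ball clicks into its notch and it stays fully home by itself after you let go. Leave the notebook, vase, mouse and mug where they are.

Things in the scene. Friction and masses are not known exactly. Their poses are not given: they have to be found in the camera images.
- cartridge: Drive cartridge: upright aluminium slab, black top cap, 20 mm thick (its x), 60 wide (its y), 120 tall (z), 105-210 g. Origin: centre of its underside. Each narrow side has a notch 5 mm deep, 10 to 20 mm above the underside; the bottom corners below are cut 5 mm at 45 degrees. Both ends are alike: it may go in either way round. It starts standing loosely in an organiser pocket.
- cartridge_top (a point): Centre of the cartridge's top face, 120 mm above its origin; axes as the cartridge's. Grip here across the 20 mm thickness, fingers from above: at most the lowest 61 mm go into the dock, so the upper 56 mm can be held.
- dock: White dock fixed to the desk: block 58 mm (its x) by 106 (its y) by 85 tall on a foot 70 by 118. Origin: centre of its underside. A vertical slot in its top, 21.6 by 61.6 mm (x, y), leaves the cartridge 0.8 mm on every side; its mouth widens 5 mm all round over the top 5 mm. All contact forces of cartridge on dock, sides included, must stay below 34 N in sum: push down with at most 12 N.
- dock_mouth (a point): Centre of the slot at the dock's top face, 85 mm above the desk; axes as the dock's, z up. Home for the cartridge's underside is 38 to 58 mm below this point: it differs each time, cannot be seen and must be felt. A solid stop lies about 3 mm below home. Let go before the click, the cartridge is pushed back up to about 24 mm short of home.
- dock_ball (a point): Middle of the slot's +y wall, 35 mm below the mouth: about where (within 10 mm up or down) a 10 mm steel ball stands 4 mm out of the wall, sprung with 6 to 9 N. It resists the last 16 mm before home, a spring plate below (5 to 6 N) the last 24 mm; together they need a push of 8 to 11 N. At home the ball snaps into the notch: the push needed falls to 2 N or less, then grows again.
- organiser: Wooden desk organiser fixed to the desk, 34 mm (its x) by 169 mm (its y), 35 mm tall; origin: centre of its underside. Two open pockets, inside 26 by 66 mm with a 4 mm thick floor, centred 47.5 mm from the origin towards its +y and -y. One holds the cartridge, the other the notebook.
- notebook: Grey hard-cover notebook standing in the other pocket of the organiser, 22 mm thick (its x), 60 mm wide (its y), 125 mm tall; no notches. Origin: centre of its underside. Leave it alone.
- vase: Small steel bud vase, 72 mm across, 135 mm tall, standing; origin: centre of its underside. Leave it alone.
- mouse: White computer mouse, 100 by 58 by 31 mm; origin: centre of its underside. Leave it alone.
- mug: White cup, 72 mm across, 85 mm tall; origin: centre of its underside. Leave it alone.
There are look-alikes about, which are no part of the job. What is shaped like the cartridge but blue is not meant.

How it is judged (in metres and radians):
On the way, in this order (a step that is already met when the one before it is completed fails the run):
1. the cartridge is lifted out of the organiser (z of cartridge in the frame of organiser above 0.05 m), for 0.2 s.
2. the cartridge stands in the dock's slot, pressed at least 36.5 mm below the mouth (z of cartridge in the frame of dock_mouth below -0.0365 m and horizontal distance between cartridge and dock_mouth below 0.004 m), for 0.1 s.
At the end, for the whole second after the job is handed in: The cartridge, let go and at rest, stays in the dock's slot at least 36.5 mm below the mouth (only a clicked-in cartridge stays so deep), within 4 mm of the slot's centre and within 0.06 rad of upright (all of step 2 and angle between the z axis of cartridge and the z axis of dock, either way round below 0.06 rad and linear speed of cartridge below 0.01 m/s); the robot touches nothing.
It fails at once if the cartridge is forced: it presses on the dock with more than 34 N (contact force between cartridge and dock above 34 N).
It fails at once if the notebook, vase, mouse or mug is moved more than 15 mm (distance of any of notebook, vase, mouse, mug from where it was at the start of the episode above 0.015 m).
It also fails if it takes over 72 s, if anything falls off the work surface, if the arm or the gripper's body presses on something with over 40 N, if the wrist force passes 120 N, or if a joint passes its speed limit or range.

## Working session

There is one attempt and no reset: what is moved stays moved. The work goes in short steps, Python scripts to look and compute and a shell command to move; the robot and the scene stay as the last step left them, time stands still between calls to the robot, and variables do not carry over. Pictures are saved under pics/ and viewed, at most 10 in all, crops included, and the job is handed in when it is done.

```bash
mkdir -p pics; ls; python3 - <<'E'
from plant import get_obs, vision
import cv2
for n in("scene","top"):
    c=vision.capture(n); cv2.imwrite(f"pics/{n}0.png",c["pixels"][...,::-1]); print(n,c["vfov"],c["cx"],c["cy"],c["dist"],c["pose"])
print(get_obs())
E
```

```text
pics
scene 52.00562066773587 277.179961608166 212.48705132736356 [-0.13374745  0.          0.          0.          0.        ] [[ 1.44203086e-01 -7.90232838e-01  5.95598465e-01  1.12423205e+03]
 [ 9.89535801e-01  1.12153642e-01 -9.07769724e-02  4.85256382e+00]
 [ 4.93640756e-03  6.02456324e-01  7.98136586e-01  8.88381878e+02]
 [ 0.00000000e+00  0.00000000e+00  0.00000000e+00  1.00000000e+00]]
top 45.0444491748518 288.50977163194057 217.29054133590733 [-0.01997933  0.          0.          0.          0.        ] [[ 2.76286276e-02  9.81377105e-01 -1.90093756e-01  3.77442249e+02]
 [-9.99578388e-01  2.88217894e-02  3.51439849e-03  9.92088524e+01]
 [ 8.92779241e-03  1.89916512e-01  9.81759651e-01  1.17398481e+03]
 [ 0.00000000e+00  0.00000000e+00  0.00000000e+00  1.00000000e+00]]
{'time': 0.1, 'joint_positions': array([ 1.04897682e+00,  3.42647031e-01,  1.52489143e+00,  2.44769025e-06,
        1.27542421e+00, -1.45973524e-01]), 'dq': array([ 0.00136641, -0.00237949, -0.00299712, -0.00053719,  0.00180476,
       -0.00049383]), 'tau': array([ 2.36123364e-03, -4.32009172e+01, -2.44694817e+01,  7.20242411e-02,
        5.25899953e-02, -3.07190032e-05]), 'tool_pos': array([192.49213737, 488.05447147, 226.12808358]), 'tcp_rot': array([-3.14023755e+00, -2.01592382e-04,  2.76574582e+00]), 'contact_force': array([ 0.69300614, -0.02367878,  0.56947718]), 'moment': array([-0.00775272,  0.03208405,  0.02672564]), 'finger_force': 0.0, 'grip_width': 92.03060794569343}
```

View pics/scene0.png

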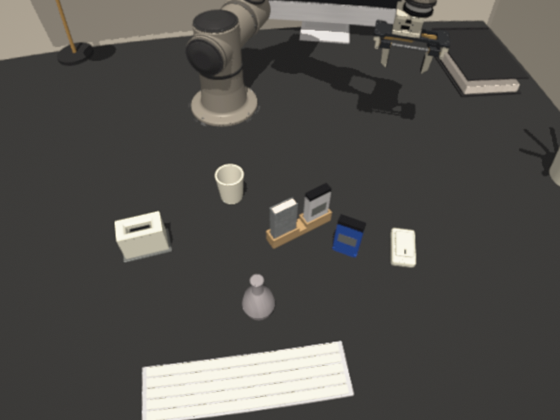

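View pics/top0.png

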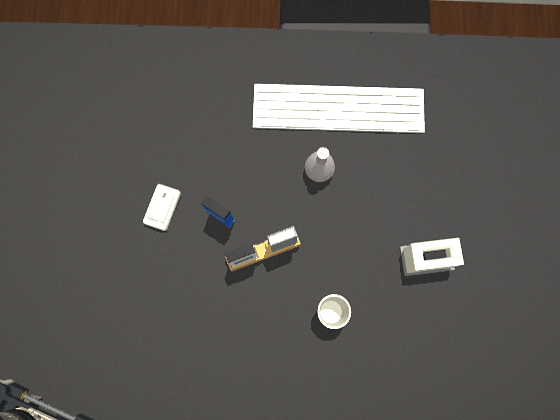

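The scene picture shows the cartridge (black cap) near (318,200), the notebook at (284,218), the blue look-alike at (349,237) and the dock at (143,237). In the top picture the cartridge is near (240,257), the notebook at (283,238), and the dock mouth at (434,257). I'll enlarge both.

```bash
python3 - <<'E'
import cv2,numpy as np
def crop(im,c0,r0,w=80,h=80,s=5):
    k=cv2.resize(im[r0:r0+h,c0:c0+w],None,fx=s,fy=s,interpolation=cv2.INTER_CUBIC)
    k=cv2.convertScaleAbs(k,alpha=1.3,beta=25)
    for i in range(0,w,10):
        cv2.line(k,(i*s,0),(i*s,6),(0,255,255),1); cv2.putText(k,str(c0+i),(i*s,16),0,.35,(0,255,255),1)
    for i in range(10,h,10):
        cv2.line(k,(0,i*s),(6,i*s),(0,255,255),1); cv2.putText(k,str(r0+i),(8,i*s+4),0,.35,(0,255,255),1)
    return k
t=cv2.imread("pics/top0.png"); s=cv2.imread("pics/scene0.png")
cv2.imwrite("pics/topc.png",np.hstack([crop(t,222,210),crop(t,392,220)]))
cv2.imwrite("pics/scenec.png",np.hstack([crop(s,262,175),crop(s,105,200)]))
E
```

```text
(no output)
```

View pics/topc.png

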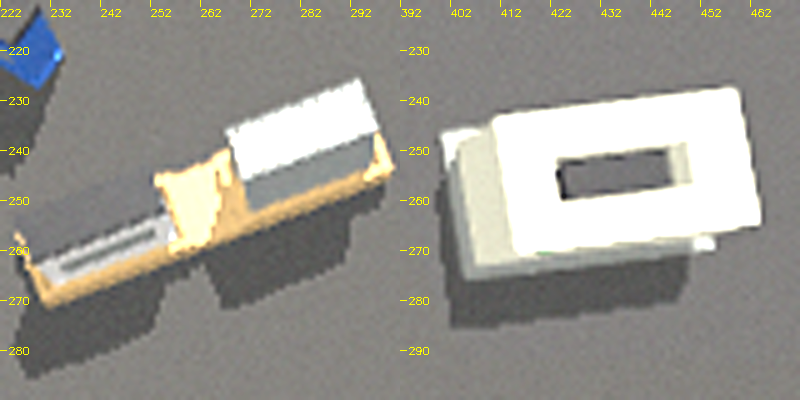

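View pics/scenec.png

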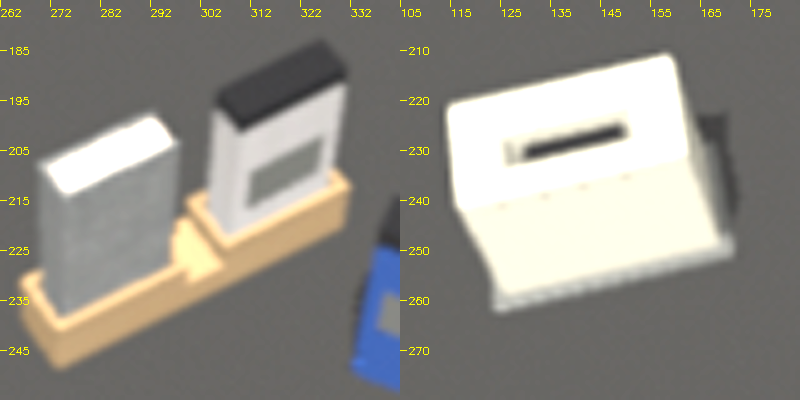

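Dock top-face corners are readable in both views. The black cap needs a brighter crop.

```bash
cat > h.py <<'E'
import cv2,numpy as np
from plant import vision
def cam(c):
    f=210/np.tan(np.radians(c["vfov"])/2)
    return np.array([[f,0,c["cx"]],[0,f,c["cy"]],[0,0,1]]),np.array(c["dist"]),np.array(c["pose"])
def ray(c,p):
    K,d,T=cam(c); q=cv2.undistortPoints(np.float64(p).reshape(-1,1,2),K,d)[:,0]
    return T[:3,3],np.c_[q[:,0],-q[:,1],-np.ones(len(q))]@T[:3,:3].T
def tri(cs,ps):   # list of cams, list of Nx2 -> Nx3, gap
    (o1,a),(o2,b)=[ray(c,p) for c,p in zip(cs,ps)]; out=[]
    for u,v in zip(a,b):
        s=np.linalg.lstsq(np.c_[u,-v],o2-o1,rcond=None)[0]; P,Q=o1+s[0]*u,o2+s[1]*v
        out.append([*((P+Q)/2),np.linalg.norm(P-Q)])
    return np.array(out)
def onz(c,p,z):
    o,d=ray(c,p); return o+d*((z-o[2])/d[:,2])[:,None]
def proj(c,P):
    K,d,T=cam(c); X=(np.float64(P)-T[:3,3])@T[:3,:3]; return cv2.projectPoints(X*[1,-1,-1],np.zeros(3),np.zeros(3),K,d)[0][:,0]
def crop(im,c0,r0,w,h,s,g=1.0):
    k=cv2.resize(im[r0:r0+h,c0:c0+w],None,fx=s,fy=s,interpolation=cv2.INTER_CUBIC)
    k=np.uint8(255*(k/255.)**g)
    for i in range(0,w,5):
        cv2.line(k,(i*s,0),(i*s,6),(0,255,255),1); cv2.putText(k,str(c0+i),(i*s,16),0,.35,(0,255,255),1)
    for i in range(5,h,5):
        cv2.line(k,(0,i*s),(6,i*s),(0,255,255),1); cv2.putText(k,str(r0+i),(8,i*s+4),0,.35,(0,255,255),1)
    return k
E
python3 - <<'E'
from h import *
np.set_printoptions(precision=1,suppress=True)
t=cv2.imread("pics/top0.png"); s=cv2.imread("pics/scene0.png")
cv2.imwrite("pics/cart.png",np.hstack([crop(t,220,230,44,46,9,.45),crop(s,298,180,44,46,9,.45)]))
cs=[vision.capture("top"),vision.capture("scene")]
D=tri(cs,[[(464,265.2),(415.2,270.8),(410.8,243.4),(459.6,237.6)],[(114.4,220.6),(159.4,210.8),(163,231.4),(117,242)]])
print(D,D.mean(0)); d=np.roll(D,-1,0)-D; print(np.linalg.norm(d[:,:2],axis=1),np.degrees(np.arctan2(d[:,1],d[:,0])))
E
```

```text
[[ 494.  -286.4   84.4    1.6]
 [ 479.1 -180.2   83.4    1.9]
 [ 538.8 -171.7   81.5    2.9]
 [ 554.3 -277.8   82.7    5. ]] [ 516.5 -229.    83.     2.8]
[107.2  60.3 107.3  61. ] [  98.     8.1  -81.7 -171.9]
```

View pics/cart.png

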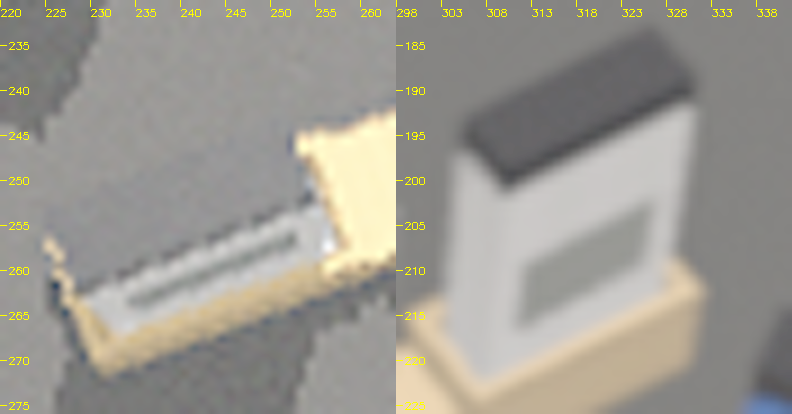

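```bash
python3 - <<'E'
from h import *
np.set_printoptions(precision=1,suppress=True)
cs=[vision.capture("top"),vision.capture("scene")]
sc=[(306.2,193.5),(326.8,183),(331,187.7),(310.7,198.7)]
D=tri(cs,[[(255.3,252.8),(228.7,263.7)],sc[:2]]);print(D)
D=onz(cs[1],sc,124);print(D,D.mean(0)); d=np.roll(D,-1,0)-D; print(np.linalg.norm(d[:,:2],axis=1),np.degrees(np.arctan2(d[:,1],d[:,0])))
# organiser rim corners top/scene: -x+y corner region, and outer ends
D=tri(cs,[[(231.2,268.5),(300,244.5)],[(331.8,212.0),(274,240)]]);print(D)
print(onz(cs[0],[(229,268),(299.5,243.3)],35), onz(cs[1],[(331.8,211.5),(274,239.5)],35))
E
```

```text
[[504.4 164.9 118.6   4.2]
 [480.  219.3 119.1   4.1]]
[[509.  165.9 124. ]
 [484.2 220.  124. ]
 [499.8 226.6 124. ]
 [525.6 173.2 124. ]] [504.6 196.4 124. ]
[59.5 16.9 59.3 18.1] [ 114.6   23.1  -64.2 -156.1]
[[482.  234.3   4.9  21.5]
 [542.4  76.1  -0.7  19.8]]
[[478.1 225.5  35. ]
 [538.6  68.5  35. ]] [[503.5 237.3  35. ]
 [565.8  82.9  35. ]]
```

Cartridge cap is at about (502.5,196) with its top at ~120 mm (expected 124) and yaw 24.4°. The dock mouth is at (516.5,-229,83) with yaw 8.1°, and the sizes agree with the text. Next I move above the cartridge.

```bash
cat > go.py <<'E'
import sys,numpy as np
from scipy.spatial.transform import Rotation as R
from plant import get_obs
np.set_printoptions(precision=4,suppress=True)
o=get_obs(); x,y,z,yaw=map(float,sys.argv[1:5]); r=R.from_euler('xyz',o["tcp_rot"])
t=R.from_euler('xyz',[np.pi,0,np.radians(yaw)])
print("dp",r.inv().apply(np.array([x,y,z])-o["tool_pos"])/1000,"rot",(r.inv()*t).as_rotvec(),o["tool_pos"],o["tcp_rot"])
E
python3 go.py 502.5 196 215 114.4
```

```text
dp [-0.3955 -0.1581  0.0115] rot [-0.0005  0.0001  0.7691] [192.6029 488.2523 226.4815] [-3.1411 -0.0001  2.7658]
```

```bash
python3 -m pendant '{"dp":[[-0.05,-0.02,0.001],[-0.1,-0.04,0.003],[-0.15,-0.06,0.004],[-0.2,-0.08,0.006],[-0.25,-0.1,0.007],[-0.3,-0.12,0.009],[-0.35,-0.14,0.01],[-0.3955,-0.158,0.0115]],"rotation":[[0,0,0.1],[0,0,0.2],[0,0,0.3],[0,0,0.4],[0,0,0.5],[0,0,0.6],[0,0,0.7],[0,0,0.769]]}' 0.05; python3 -m pendant '{"dp":[[0,0,0],[0,0,0],[0,0,0]],"rotation":[[0,0,0],[0,0,0],[0,0,0]]}'; python3 go.py 502.5 196 80 114.4; python3 - <<'E'
from h import *
t=vision.capture("top")["pixels"][...,::-1]; s=vision.capture("scene")["pixels"][...,::-1]
cv2.imwrite("pics/above.png",np.hstack([crop(t,190,200,98,120,4,.6),crop(s,270,120,98,120,4,.6)]))
E
```

```text
time: 1.3
tool_pos: [503.8, 194.7, 215.2]
tcp_rot: [3.141, -0.0, 1.994]
contact_force: [-1.0, 0.7, -1.6]
grip_width: 49.9
finger_force: 0.0
time: 1.68
tool_pos: [501.7, 197.2, 215.4]
tcp_rot: [-3.142, -0.0, 1.999]
contact_force: [-0.0, 0.2, -0.4]
grip_width: 49.9
finger_force: 0.0
dp [-0.0015  0.0002  0.1354] rot [-0.     -0.0003  0.002 ] [501.6996 197.2494 215.373 ] [-3.1416 -0.0003  1.9987]
```

View pics/above.png

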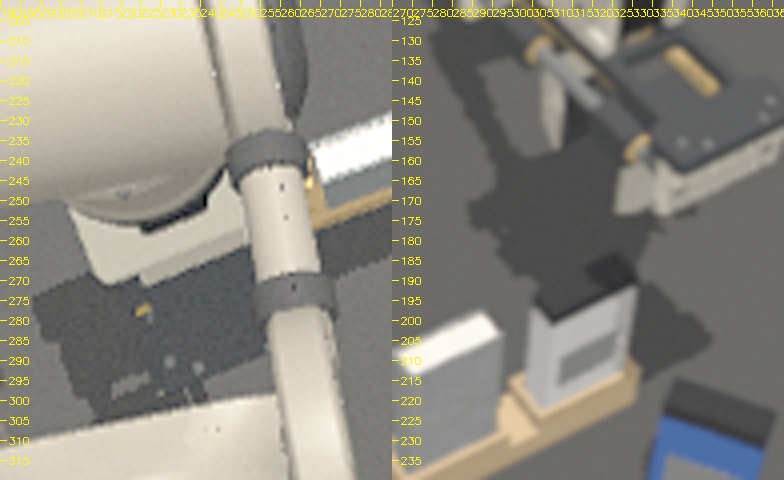

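The gripper is above the cartridge and the scene view shows the fingertips near (308,152) and (327,170), straddling the cap, which is clear of the notebook. I descend while watching the force.

```bash
python3 -m pendant '{"dp":[[0,0,0.02],[0,0,0.04],[0,0,0.055],[0,0,0.07],[0,0,0.08],[0,0,0.085],[0,0,0.085]],"rotation":[[0,0,0],[0,0,0],[0,0,0],[0,0,0],[0,0,0],[0,0,0],[0,0,0]]}' && python3 -m pendant '{"dp":[[-0.001,0,0.01],[-0.0015,0,0.02],[-0.0015,0,0.03],[-0.0015,0,0.04],[-0.0015,0,0.0505],[-0.0015,0,0.0505],[-0.0015,0,0.0505]],"rotation":[[0,0,0],[0,0,0],[0,0,0],[0,0,0],[0,0,0],[0,0,0],[0,0,0]]}'
```

```text
time: 2.65
tool_pos: [502.6, 196.3, 130.1]
tcp_rot: [-3.142, -0.0, 1.997]
contact_force: [0.3, 0.5, -0.2]
grip_width: 50.2
finger_force: 0.0
time: 3.52
tool_pos: [503.4, 194.9, 79.9]
tcp_rot: [3.141, 0.0, 1.997]
contact_force: [-0.7, 1.0, -0.2]
grip_width: 50.1
finger_force: 0.0
```

```bash
python3 -m pendant '{"dp":[[0,0,0],[0,0,0],[0,0,0],[0,0,0],[0,0,0],[0,0,0]],"rotation":[[0,0,0],[0,0,0],[0,0,0],[0,0,0],[0,0,0],[0,0,0]]}' 0.0
```

```text
time: 4.28
tool_pos: [503.3, 194.9, 79.8]
tcp_rot: [3.141, -0.0, 1.997]
contact_force: [-0.1, 0.1, 2.2]
grip_width: 19.7
finger_force: 29.9
```

Gripped (19.7 mm, 30 N). I lift it straight up.

```bash
python3 -m pendant '{"dp":[[0,0,-0.01],[0,0,-0.025],[0,0,-0.045],[0,0,-0.07],[0,0,-0.1],[0,0,-0.125],[0,0,-0.14],[0,0,-0.14]],"rotation":[[0,0,0],[0,0,0],[0,0,0],[0,0,0],[0,0,0],[0,0,0],[0,0,0],[0,0,0]]}'; python3 -m pendant '{"dp":[[0,0,0],[0,0,0],[0,0,0]],"rotation":[[0,0,0],[0,0,0],[0,0,0]]}'; python3 go.py 516.5 -229 215 98.1
```

```text
time: 5.28
tool_pos: [503.6, 195.0, 220.9]
tcp_rot: [3.139, 0.0, 1.997]
contact_force: [-0.4, -0.3, -2.0]
grip_width: 19.6
finger_force: 29.9
time: 5.65
tool_pos: [502.9, 194.8, 219.0]
tcp_rot: [-3.14, -0.0, 1.997]
contact_force: [-0.1, 1.0, -2.4]
grip_width: 20.0
finger_force: 29.9
dp [-0.3916 -0.1628  0.0041] rot [-0.0013 -0.0002  0.2846] [502.9493 194.8255 219.013 ] [-3.1403 -0.0004  1.9967]
```

```bash
python3 -m pendant '{"dp":[[-0.03,-0.012,0],[-0.08,-0.033,0],[-0.14,-0.058,0],[-0.2,-0.083,0],[-0.26,-0.108,0.002],[-0.32,-0.133,0.003],[-0.37,-0.154,0.004],[-0.3916,-0.1628,0.004]],"rotation":[[0,0,0.02],[0,0,0.06],[0,0,0.1],[0,0,0.14],[0,0,0.18],[0,0,0.23],[0,0,0.27],[0,0,0.285]]}'; python3 -m pendant '{"dp":[[0,0,0],[0,0,0],[0,0,0],[0,0,0]],"rotation":[[0,0,0],[0,0,0],[0,0,0],[0,0,0]]}'; python3 go.py 516.5 -229 175 98.1; python3 - <<'E'
from h import *
T=vision.capture("top");S=vision.capture("scene");t=T["pixels"][...,::-1]; s=S["pixels"][...,::-1]
cv2.imwrite("pics/dock1.png",np.hstack([crop(t,395,215,78,110,5,.6),crop(s,100,150,78,110,5,.6)]))
E
```

```text
time: 6.65
tool_pos: [516.2, -232.5, 215.0]
tcp_rot: [-3.141, 0.0, 1.708]
contact_force: [-0.7, -0.1, -2.1]
grip_width: 19.8
finger_force: 29.9
time: 7.15
tool_pos: [517.0, -228.0, 215.9]
tcp_rot: [3.141, -0.0, 1.713]
contact_force: [0.3, -0.3, -1.7]
grip_width: 19.7
finger_force: 29.9
dp [-0.001  -0.0006  0.0409] rot [ 0.0002 -0.      0.0012] [ 516.9546 -227.9673  215.8825] [ 3.1414 -0.      1.7133]
```

View pics/dock1.png

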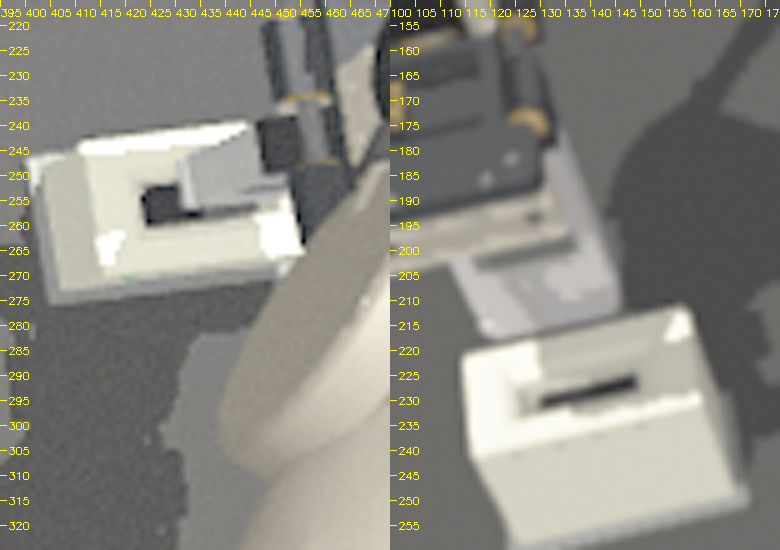

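In the top view the slot's left end is at (423.5,256). In the scene view the cartridge's lower +x edge runs from (120,217.6) to (146,211), a little short of the dock as seen from there because it is higher. I'll compute the relative offset.

```bash
python3 - <<'E'
from h import *
np.set_printoptions(precision=1,suppress=True)
T=vision.capture("top");S=vision.capture("scene")
print("slot top",onz(T,[(423.5,256),(450.4,252.5),(437,254.2)],80))
# expected projections for cartridge at TCP and slot
from scipy.spatial.transform import Rotation as R
c,s=np.cos(np.radians(8.1)),np.sin(np.radians(8.1))
def w(x,y,z,o): return [o[0]+c*x-s*y,o[1]+s*x+c*y,z]
o=(517,-228)
P=[w(10,-25,140,o),w(10,25,140,o),w(10,-30,145,o),w(10,30,145,o),w(-10,30,145,o)]
print("cart scene",(proj(S,P)-[100,150])*5+[390,0]); print("cart top",(proj(T,P)-[395,215])*5)
o=(516.5,-229)
P=[w(a*10.8,b*30.8,80,o) for a,b in((-1,-1),(-1,1),(1,1),(1,-1))]
Q=[w(a*29,b*53,85,o) for a,b in((-1,-1),(-1,1),(1,1),(1,-1))]
for N,X in(("slot",P),("top",Q)): print(N,"scene",(proj(S,X)-[100,150])*5+[390,0],"top",(proj(T,X)-[395,215])*5)
E
```

```text
slot top [[ 512.1 -200.8   80. ]
 [ 521.4 -260.    80. ]
 [ 516.9 -230.5   80. ]]
cart scene [[495.  336. ]
 [607.1 310.7]
 [480.5 331.8]
 [615.6 301.3]
 [611.1 267. ]]
cart top [[302.3 147.6]
 [183.7 161.2]
 [318.2 144.6]
 [175.2 160.9]
 [183.2 209.1]]
slot scene [[513.7 380.1]
 [643.6 350.5]
 [648.7 386.8]
 [517.2 416.9]] top [[280.2 213.3]
 [141.3 229.3]
 [133.2 180.2]
 [271.7 164.4]]
top scene [[461.4 354.1]
 [683.4 303.9]
 [698.6 400.8]
 [469.2 453.6]] top [[341.4 247.8]
 [100.6 275.8]
 [ 79.4 143.2]
 [318.  116. ]]
```

Relative to the dock the cartridge is within about 1 mm, well inside the 5 mm chamfer. I lower to just above the mouth.

```bash
python3 -m pendant '{"dp":[[-0.0005,-0.0003,0.01],[-0.0005,-0.0003,0.02],[-0.0005,-0.0003,0.03],[-0.0005,-0.0003,0.04],[-0.0005,-0.0003,0.047],[-0.0005,-0.0003,0.052],[-0.0005,-0.0003,0.052],[-0.0005,-0.0003,0.052]],"rotation":[[0,0,0],[0,0,0],[0,0,0],[0,0,0],[0,0,0],[0,0,0],[0,0,0],[0,0,0]]}'; python3 -m pendant '{"dp":[[0,0,0.0005],[0,0,0.001],[0,0,0.0015],[0,0,0.002]],"rotation":[[0,0,0],[0,0,0],[0,0,0],[0,0,0]]}';  python3 - <<'E'
from h import *
T=vision.capture("top");S=vision.capture("scene");t=T["pixels"][...,::-1]; s=S["pixels"][...,::-1]
cv2.imwrite("pics/dock2.png",np.hstack([crop(t,405,230,56,56,7,.7),crop(s,108,190,56,56,7,.7)]))
E
```

```text
time: 8.35
tool_pos: [516.8, -229.6, 164.0]
tcp_rot: [3.141, 0.0, 1.712]
contact_force: [-0.2, 0.2, -1.8]
grip_width: 20.4
finger_force: 29.9
time: 8.85
tool_pos: [516.5, -229.5, 161.7]
tcp_rot: [3.142, -0.0, 1.712]
contact_force: [-0.3, -0.2, -2.3]
grip_width: 19.8
finger_force: 29.9
```

View pics/dock2.png

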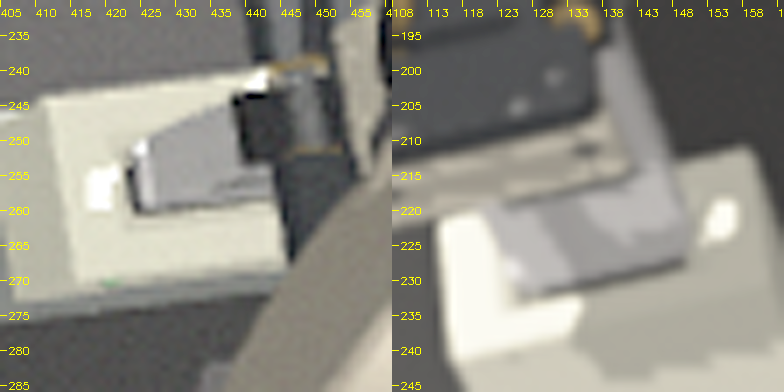

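The cartridge's lower end sits inside the mouth outline in both views: top view left end (424,255), scene view lower edge (126,232)–(150,227). I lower in small, force-checked steps.

```bash
for i in 1; do python3 -m pendant '{"dp":[[0,0,0.001],[0,0,0.002],[0,0,0.003],[0,0,0.003]],"rotation":[[0,0,0],[0,0,0],[0,0,0],[0,0,0]]}'; done; python3 -c "
from plant import get_obs as g
o=g();print(o['contact_force'],o['moment'])"
```

```text
time: 9.45
tool_pos: [516.5, -229.5, 158.6]
tcp_rot: [-3.141, -0.0, 1.712]
contact_force: [-0.0, 1.2, -2.3]
grip_width: 20.0
finger_force: 29.9
[-0.00590427  1.19395764 -2.26055004] [-0.03964289  0.02549989 -0.02552349]
```

```bash
python3 -m pendant '{"dp":[[0,0,0.001],[0,0,0.002],[0,0,0.003],[0,0,0.003]],"rotation":[[0,0,0],[0,0,0],[0,0,0],[0,0,0]]}';  python3 -c "
from plant import get_obs as g
o=g();print(o['contact_force'],o['moment'])"
```

```text
time: 9.95
tool_pos: [516.5, -229.5, 155.6]
tcp_rot: [-3.141, -0.0, 1.712]
contact_force: [-0.5, -0.5, -2.7]
grip_width: 19.5
finger_force: 29.9
[-0.5020975  -0.52685058 -2.73050766] [-0.11256773  0.0276319   0.05013034]
```

```bash
python3 -m pendant '{"dp":[[0,0,0.0005],[0,0,0.001],[0,0,0.0015],[0,0,0.002],[0,0,0.002]],"rotation":[[0,0,0],[0,0,0],[0,0,0],[0,0,0],[0,0,0]]}'
```

```text
time: 10.58
tool_pos: [516.5, -229.5, 153.6]
tcp_rot: [-3.142, -0.0, 1.712]
contact_force: [-0.5, 0.4, -2.3]
grip_width: 19.9
finger_force: 29.9
```

```bash
python3 -m pendant '{"dp":[[0,0,0.0005],[0,0,0.001],[0,0,0.0015],[0,0,0.002],[0,0,0.002]],"rotation":[[0,0,0],[0,0,0],[0,0,0],[0,0,0],[0,0,0]]}'
```

```text
time: 11.2
tool_pos: [516.5, -229.5, 151.6]
tcp_rot: [-3.142, -0.0, 1.712]
contact_force: [0.1, 0.4, -2.1]
grip_width: 19.8
finger_force: 29.9
```

```bash
python3 -m pendant '{"dp":[[0,0,0.0005],[0,0,0.001],[0,0,0.0015],[0,0,0.002],[0,0,0.002]],"rotation":[[0,0,0],[0,0,0],[0,0,0],[0,0,0],[0,0,0]]}'
```

```text
time: 11.82
tool_pos: [516.5, -229.5, 149.6]
tcp_rot: [3.142, -0.0, 1.712]
contact_force: [0.3, -0.0, -1.8]
grip_width: 20.0
finger_force: 29.9
```

```bash
python3 -m pendant '{"dp":[[0,0,0.0005],[0,0,0.001],[0,0,0.0015],[0,0,0.002],[0,0,0.0025],[0,0,0.003],[0,0,0.003]],"rotation":[[0,0,0],[0,0,0],[0,0,0],[0,0,0],[0,0,0],[0,0,0],[0,0,0]]}'
```

```text
time: 12.7
tool_pos: [516.5, -229.5, 146.6]
tcp_rot: [3.142, -0.0, 1.712]
contact_force: [0.0, 0.1, -1.9]
grip_width: 19.8
finger_force: 29.9
```

```bash
python3 -m pendant '{"dp":[[0,0,0.0005],[0,0,0.001],[0,0,0.0015],[0,0,0.002],[0,0,0.0025],[0,0,0.003],[0,0,0.003]],"rotation":[[0,0,0],[0,0,0],[0,0,0],[0,0,0],[0,0,0],[0,0,0],[0,0,0]]}'
```

```text
time: 13.58
tool_pos: [516.7, -229.6, 143.7]
tcp_rot: [3.141, 0.0, 1.712]
contact_force: [-1.3, 0.1, 3.1]
grip_width: 20.0
finger_force: 29.9
```

```bash
python3 -m pendant '{"dp":[[0,0,0.0005],[0,0,0.001],[0,0,0.0015],[0,0,0.002],[0,0,0.0025],[0,0,0.003],[0,0,0.003]],"rotation":[[0,0,0],[0,0,0],[0,0,0],[0,0,0],[0,0,0],[0,0,0],[0,0,0]]}'; python3 -c "
from plant import get_obs as g
o=g();print(o['contact_force'],o['moment'])"
```

```text
time: 14.45
tool_pos: [516.6, -229.5, 140.7]
tcp_rot: [3.141, -0.0, 1.712]
contact_force: [-0.8, -0.9, 2.3]
grip_width: 19.9
finger_force: 29.9
[-0.78238082 -0.88079863  2.26323701] [-0.16006938  0.21739497  0.02967916]
```

The spring plate has been felt (+5 N) at TCP z≈145, so home should be near TCP z≈121.

```bash
python3 -m pendant '{"dp":[[0,0,0.0005],[0,0,0.001],[0,0,0.0015],[0,0,0.002],[0,0,0.0025],[0,0,0.003],[0,0,0.003]],"rotation":[[0,0,0],[0,0,0],[0,0,0],[0,0,0],[0,0,0],[0,0,0],[0,0,0]]}'
```

```text
time: 15.32
tool_pos: [516.6, -229.5, 137.7]
tcp_rot: [3.141, -0.0, 1.712]
contact_force: [-0.3, -0.3, 3.4]
grip_width: 19.8
finger_force: 29.9
```

```bash
python3 -m pendant '{"dp":[[0,0,0.0005],[0,0,0.001],[0,0,0.0015],[0,0,0.002],[0,0,0.0025],[0,0,0.003],[0,0,0.003]],"rotation":[[0,0,0],[0,0,0],[0,0,0],[0,0,0],[0,0,0],[0,0,0],[0,0,0]]}'; python3 -c "
from plant import get_obs as g
o=g();print(o['contact_force'],o['moment'])"
```

```text
time: 16.2
tool_pos: [516.6, -229.8, 135.0]
tcp_rot: [3.141, 0.001, 1.712]
contact_force: [-0.8, -0.9, 6.0]
grip_width: 19.3
finger_force: 29.9
[-0.79850078 -0.86841615  6.02851314] [-0.28615938  0.23810268  0.02823952]
```

```bash
python3 -m pendant '{"dp":[[0,0,0.0005],[0,0,0.001],[0,0,0.0015],[0,0,0.002],[0,0,0.0025],[0,0,0.003],[0,0,0.003]],"rotation":[[0,0,0],[0,0,0],[0,0,0],[0,0,0],[0,0,0],[0,0,0],[0,0,0]]}'; python3 -c "
from plant import get_obs as g
o=g();print(o['contact_force'],o['moment'])"
```

```text
time: 17.08
tool_pos: [516.8, -230.5, 132.7]
tcp_rot: [3.141, 0.002, 1.712]
contact_force: [-1.1, -2.5, 9.7]
grip_width: 19.9
finger_force: 29.9
[-1.1042885  -2.54754656  9.74837537] [-0.59804282  0.54936907  0.1139817 ]
```

```bash
python3 -m pendant '{"dp":[[0,0,0.0005],[0,0,0.001],[0,0,0.0015],[0,0,0.002],[0,0,0.0025],[0,0,0.003],[0,0,0.003]],"rotation":[[0,0,0],[0,0,0],[0,0,0],[0,0,0],[0,0,0],[0,0,0],[0,0,0]]}'; python3 -c "
from plant import get_obs as g
o=g();print(o['contact_force'],o['moment'])"
```

```text
time: 17.95
tool_pos: [516.7, -230.5, 129.1]
tcp_rot: [3.141, 0.002, 1.712]
contact_force: [-0.4, -3.2, 4.9]
grip_width: 19.9
finger_force: 29.9
[-0.42785426 -3.22323475  4.94531906] [-0.93436109  0.23578975  0.1270824 ]
```

```bash
python3 -m pendant '{"dp":[[0,0,0.0005],[0,0,0.001],[0,0,0.0015],[0,0,0.002],[0,0,0.002]],"rotation":[[0,0,0],[0,0,0],[0,0,0],[0,0,0],[0,0,0]]}'
```

```text
time: 18.58
tool_pos: [516.8, -230.4, 127.0]
tcp_rot: [3.141, 0.002, 1.712]
contact_force: [-1.2, -4.1, 4.7]
grip_width: 19.4
finger_force: 29.9
```

```bash
python3 -m pendant '{"dp":[[0,0,0.0005],[0,0,0.001],[0,0,0.0015],[0,0,0.002],[0,0,0.002]],"rotation":[[0,0,0],[0,0,0],[0,0,0],[0,0,0],[0,0,0]]}'
```

```text
time: 19.2
tool_pos: [516.8, -230.4, 124.6]
tcp_rot: [3.141, 0.002, 1.712]
contact_force: [0.9, -6.8, 2.6]
grip_width: 19.7
finger_force: 29.9
```

```bash
python3 -m pendant '{"dp":[[0,0,0.0005],[0,0,0.001],[0,0,0.0015],[0,0,0.0015]],"rotation":[[0,0,0],[0,0,0],[0,0,0],[0,0,0]]}'; python3 -c "
from plant import get_obs as g
o=g();print(o['contact_force'],o['moment'])"
```

```text
time: 19.7
tool_pos: [516.7, -230.2, 122.7]
tcp_rot: [3.141, 0.001, 1.712]
contact_force: [0.9, -5.3, -0.7]
grip_width: 19.9
finger_force: 30.0
[ 0.93125794 -5.27656258 -0.68331451] [-1.38130755 -0.12497135 -0.03201248]
```

```bash
python3 -m pendant '{"dp":[[0,0,0.0003],[0,0,0.0006],[0,0,0.001],[0,0,0.001]],"rotation":[[0,0,0],[0,0,0],[0,0,0],[0,0,0]]}'; python3 -c "
from plant import get_obs as g
o=g();print(o['contact_force'],o['moment'])"
```

```text
time: 20.2
tool_pos: [516.6, -229.5, 121.9]
tcp_rot: [3.142, -0.0, 1.712]
contact_force: [1.1, -4.6, -1.4]
grip_width: 19.8
finger_force: 30.0
[ 1.14455127 -4.60792533 -1.38812114] [-1.20933619 -0.23061488 -0.01399546]
```

```bash
python3 -m pendant '{"dp":[[0,0,0.0003],[0,0,0.0006],[0,0,0.001],[0,0,0.001]],"rotation":[[0,0,0],[0,0,0],[0,0,0],[0,0,0]]}'; python3 -c "
from plant import get_obs as g
o=g();print(o['contact_force'],o['moment'])"
```

```text
time: 20.7
tool_pos: [516.4, -229.1, 121.1]
tcp_rot: [-3.141, -0.001, 1.712]
contact_force: [1.3, -3.1, 0.7]
grip_width: 20.1
finger_force: 30.0
[ 1.30405614 -3.13011262  0.68990341] [-0.70503135 -0.12492941  0.00462395]
```

The push fell to about 1 N and is growing again, so it has clicked. I open the fingers slightly and check.

```bash
python3 -m pendant '{"dp":[[0,0,0],[0,0,0],[0,0,0],[0,0,0],[0,0,0],[0,0,0]],"rotation":[[0,0,0],[0,0,0],[0,0,0],[0,0,0],[0,0,0],[0,0,0]]}' 0.045; python3 -m pendant '{"dp":[[0,0,-0.02],[0,0,-0.05],[0,0,-0.09],[0,0,-0.13],[0,0,-0.16],[0,0,-0.18],[0,0,-0.18],[0,0,-0.18]],"rotation":[[0,0,0],[0,0,0],[0,0,0],[0,0,0],[0,0,0],[0,0,0],[0,0,0],[0,0,0]]}'; python3 go.py 300 -350 300 98.1
```

```text
time: 21.45
tool_pos: [516.5, -229.5, 121.2]
tcp_rot: [3.142, -0.0, 1.712]
contact_force: [-0.6, -0.0, -0.2]
grip_width: 45.1
finger_force: 0.0
time: 22.45
tool_pos: [516.2, -229.3, 300.1]
tcp_rot: [-3.14, -0.001, 1.712]
contact_force: [0.2, 0.3, -0.0]
grip_width: 45.1
finger_force: 0.0
dp [-0.0891 -0.231   0.0002] rot [-0.0013 -0.0012 -0.0004] [ 516.1727 -229.3079  300.0636] [-3.1403 -0.0012  1.7117]
```

```bash
python3 -m pendant '{"dp":[[0.03,0,0],[0.08,0,0],[0.13,0,0],[0.18,0,0],[0.22,0,0],[0.25,0,0],[0.25,0,0],[0.25,0,0]],"rotation":[[0,0,0],[0,0,0],[0,0,0],[0,0,0],[0,0,0],[0,0,0],[0,0,0],[0,0,0]]}'; python3 - <<'E'
from h import *
T=vision.capture("top");S=vision.capture("scene");t=T["pixels"][...,::-1]; s=S["pixels"][...,::-1]
cv2.imwrite("pics/end.png",np.hstack([crop(t,395,215,78,80,5,.6),crop(s,100,180,78,80,5,.6)]))
c,q=np.cos(np.radians(8.1)),np.sin(np.radians(8.1))
for h in(105,129,145):  # top face z: home38 / home24 short
  P=[[516.5+c*a-q*b,-229.5+q*a+c*b,h-.0] for a,b in((10,-30),(10,30),(-10,30),(-10,-30))]
  print(h,(proj(S,P)-[100,180]).round(1).tolist(),(proj(S,P)*5-[500,900]+[390,0]).round().tolist())
E
```

```text
time: 23.45
tool_pos: [481.3, 17.5, 300.5]
tcp_rot: [-3.14, 0.0, 1.712]
contact_force: [0.9, 0.1, -0.0]
grip_width: 45.3
finger_force: 0.0
105 [[22.5, 46.8], [48.6, 40.8], [47.7, 34.1], [21.9, 39.9]] [[503.0, 234.0], [633.0, 204.0], [629.0, 170.0], [500.0, 200.0]]
129 [[19.5, 40.6], [46.2, 34.5], [45.3, 27.7], [18.9, 33.6]] [[488.0, 203.0], [621.0, 173.0], [616.0, 138.0], [485.0, 168.0]]
145 [[17.4, 36.3], [44.4, 30.2], [43.6, 23.3], [16.9, 29.3]] [[477.0, 181.0], [612.0, 151.0], [608.0, 116.0], [474.0, 146.0]]
```

View pics/end.png

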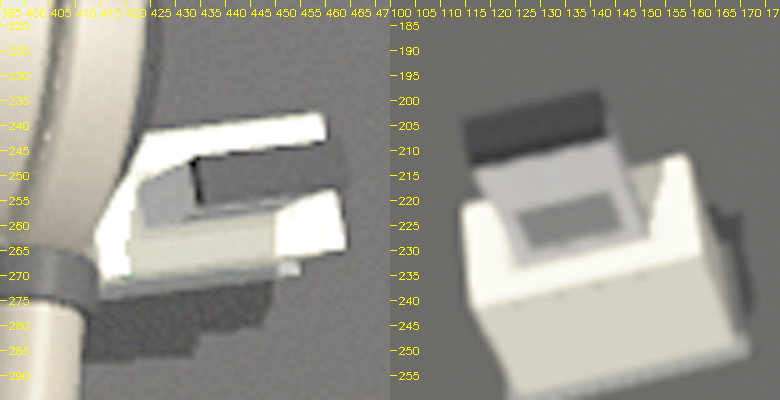

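The final picture shows the cap's rear-left corner at scene pixel (114.6,204). That puts the top at ~164 mm and the underside ~40 mm below the mouth, and popped up it would be 24 mm higher. It has stayed home and upright for about 2 s with the robot clear, so I hand in.

```bash
python3 -m pendant '{"dp":[[0,0,0],[0,0,0],[0,0,0],[0,0,0]],"rotation":[[0,0,0],[0,0,0],[0,0,0],[0,0,0]]}' >/dev/null; python3 -c "
from plant import workorder
print(workorder.close_job())"
```

```text
the job is handed in; nothing more can be done
None
```

The cartridge is clicked into the dock about 40 mm below the mouth and was still home and upright about 2 s after I let go; the job is handed in, but no verdict came back.

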